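# Scoop deburring media into the tumbling pot

## Task

Load the tumbling pot: with the hand scoop, scoop up white ceramic pieces from the grey tray and tip at least three of the five into the dark steel pot. Do not touch the pieces with the fingers, leave no piece in the scoop or on the bench (what is not in the pot stays in the tray), and keep the pot standing where it is and the V block and the stone undisturbed. Finally stand the scoop on its flat base on the bench, beside the tray and the pot.

Things in the scene. Friction and masses are not known exactly. Their poses are not given: they have to be found in the camera images.
- scoop: Loose sheet-steel hand scoop, 0.16 kg, on its flat base. Origin: centre of the underside, z up. Open mouth at -x. Floor plate 2.5 mm thick, x = -44 to +42 mm, 84 mm wide (y). Side walls 30 mm high (16 mm in the 22 mm next to the mouth), back wall 34 mm high at x = +43 mm. From the back rises a post (8 mm in y, x = 34 to 44 mm) with the rubber paddle grip, see scoop_grip.
- scoop_grip (a point): Middle of the scoop's upright rubber paddle grip, at x = +33, y = 0, z = +90 mm in the scoop's frame; axes as the scoop's. The paddle is 12 mm thick in y, 34 mm wide in x and reaches from z = 55 to 115 mm; take it across the 12 mm from above.
- scoop_lip (a point): Middle of the scoop's front lower edge (the lip), 44 mm in front of its origin (-x), at its underside; axes as the scoop's.
- tray: Grey open tray screwed to the bench, 260 (its x) x 108 (its y) x 36 mm high, walls 4 mm (62 mm high at the -x end and along the last 60 mm of the sides there), inner floor at z = 6 mm. Origin: centre of the underside. Inside its -x end, nearer the robot, the flat floor ends at x = -82 mm and a 35 degree ramp rises to z = 37 mm at the end wall. The pieces start at x = -82 to +14 mm; beyond that the floor is empty.
- pot: Loose dark steel tumbling pot, open at the top, 0.7 kg, round: 124 mm across the foot, 150 mm across the rim (144 mm inside), 70 mm high, wall 3 mm, base 5 mm. Origin: centre of the underside; z up.
- v_block_0: Ground steel V block, 55 x 36 x 32 mm, a bystander. Origin: centre of the underside.
- oil_stone_0: Green stone stick, 25 x 100 x 13 mm, a bystander. Origin: centre of the underside.
- piece_0: One of five alike white ceramic deburring pieces: a round-ended cylinder (capsule) lying down, 22 mm in diameter, 36 mm long along its y, 25 g; glazed and slippery, it rolls easily. Origin: its centre.
- piece_1: One of five alike white ceramic deburring pieces: a round-ended cylinder (capsule) lying down, 22 mm in diameter, 36 mm long along its y, 25 g; glazed and slippery, it rolls easily. Origin: its centre.
- piece_2: One of five alike white ceramic deburring pieces: a round-ended cylinder (capsule) lying down, 22 mm in diameter, 36 mm long along its y, 25 g; glazed and slippery, it rolls easily. Origin: its centre.
- piece_3: One of five alike white ceramic deburring pieces: a round-ended cylinder (capsule) lying down, 22 mm in diameter, 36 mm long along its y, 25 g; glazed and slippery, it rolls easily. Origin: its centre.
- piece_4: One of five alike white ceramic deburring pieces: a round-ended cylinder (capsule) lying down, 22 mm in diameter, 36 mm long along its y, 25 g; glazed and slippery, it rolls easily. Origin: its centre.
Things that resemble listed ones, but are neither listed nor needed, are in the scene too. Of the things shaped like the scoop, the steel one is meant.

How it is judged:
On the way:
1. at least one piece lies in the scoop, raised clear of the tray (((x of piece_0 in the frame of scoop between -0.05 and 0.045 m and y of piece_0 in the frame of scoop between -0.042 and 0.042 m and z of piece_0 in the frame of scoop between -0.005 and 0.05 m and height (world z) of piece_0 above 0.06 m) or (x of piece_1 in the frame of scoop between -0.05 and 0.045 m and y of piece_1 in the frame of scoop between -0.042 and 0.042 m and z of piece_1 in the frame of scoop between -0.005 and 0.05 m and height (world z) of piece_1 above 0.06 m) or (x of piece_2 in the frame of scoop between -0.05 and 0.045 m and y of piece_2 in the frame of scoop between -0.042 and 0.042 m and z of piece_2 in the frame of scoop between -0.005 and 0.05 m and height (world z) of piece_2 above 0.06 m) or (x of piece_3 in the frame of scoop between -0.05 and 0.045 m and y of piece_3 in the frame of scoop between -0.042 and 0.042 m and z of piece_3 in the frame of scoop between -0.005 and 0.05 m and height (world z) of piece_3 above 0.06 m) or (x of piece_4 in the frame of scoop between -0.05 and 0.045 m and y of piece_4 in the frame of scoop between -0.042 and 0.042 m and z of piece_4 in the frame of scoop between -0.005 and 0.05 m and height (world z) of piece_4 above 0.06 m))), for 0.2 s.
At the end, for the whole second after the job is handed in: Three or more pieces in the pot (within 66 mm of its axis, origin under 62 mm above its foot), the others in pot or tray, at rest. Scoop at rest flat on the bench (within 4 mm, tilt under 0.08 rad). Pot upright within 50 mm of its start ((((horizontal distance between piece_0 and pot below 0.066 m and z of piece_0 in the frame of pot below 0.062 m and height (world z) of piece_0 above 0 m) and (horizontal distance between piece_1 and pot below 0.066 m and z of piece_1 in the frame of pot below 0.062 m and height (world z) of piece_1 above 0 m) and (horizontal distance between piece_2 and pot below 0.066 m and z of piece_2 in the frame of pot below 0.062 m and height (world z) of piece_2 above 0 m)) or ((horizontal distance between piece_0 and pot below 0.066 m and z of piece_0 in the frame of pot below 0.062 m and height (world z) of piece_0 above 0 m) and (horizontal distance between piece_1 and pot below 0.066 m and z of piece_1 in the frame of pot below 0.062 m and height (world z) of piece_1 above 0 m) and (horizontal distance between piece_3 and pot below 0.066 m and z of piece_3 in the frame of pot below 0.062 m and height (world z) of piece_3 above 0 m)) or ((horizontal distance between piece_0 and pot below 0.066 m and z of piece_0 in the frame of pot below 0.062 m and height (world z) of piece_0 above 0 m) and (horizontal distance between piece_1 and pot below 0.066 m and z of piece_1 in the frame of pot below 0.062 m and height (world z) of piece_1 above 0 m) and (horizontal distance between piece_4 and pot below 0.066 m and z of piece_4 in the frame of pot below 0.062 m and height (world z) of piece_4 above 0 m)) or ((horizontal distance between piece_0 and pot below 0.066 m and z of piece_0 in the frame of pot below 0.062 m and height (world z) of piece_0 above 0 m) and (horizontal distance between piece_2 and pot below 0.066 m and z of piece_2 in the frame of pot below 0.062 m and height (world z) of piece_2 above 0 m) and (horizontal distance between piece_3 and pot below 0.066 m and z of piece_3 in the frame of pot below 0.062 m and height (world z) of piece_3 above 0 m)) or ((horizontal distance between piece_0 and pot below 0.066 m and z of piece_0 in the frame of pot below 0.062 m and height (world z) of piece_0 above 0 m) and (horizontal distance between piece_2 and pot below 0.066 m and z of piece_2 in the frame of pot below 0.062 m and height (world z) of piece_2 above 0 m) and (horizontal distance between piece_4 and pot below 0.066 m and z of piece_4 in the frame of pot below 0.062 m and height (world z) of piece_4 above 0 m)) or ((horizontal distance between piece_0 and pot below 0.066 m and z of piece_0 in the frame of pot below 0.062 m and height (world z) of piece_0 above 0 m) and (horizontal distance between piece_3 and pot below 0.066 m and z of piece_3 in the frame of pot below 0.062 m and height (world z) of piece_3 above 0 m) and (horizontal distance between piece_4 and pot below 0.066 m and z of piece_4 in the frame of pot below 0.062 m and height (world z) of piece_4 above 0 m)) or ((horizontal distance between piece_1 and pot below 0.066 m and z of piece_1 in the frame of pot below 0.062 m and height (world z) of piece_1 above 0 m) and (horizontal distance between piece_2 and pot below 0.066 m and z of piece_2 in the frame of pot below 0.062 m and height (world z) of piece_2 above 0 m) and (horizontal distance between piece_3 and pot below 0.066 m and z of piece_3 in the frame of pot below 0.062 m and height (world z) of piece_3 above 0 m)) or ((horizontal distance between piece_1 and pot below 0.066 m and z of piece_1 in the frame of pot below 0.062 m and height (world z) of piece_1 above 0 m) and (horizontal distance between piece_2 and pot below 0.066 m and z of piece_2 in the frame of pot below 0.062 m and height (world z) of piece_2 above 0 m) and (horizontal distance between piece_4 and pot below 0.066 m and z of piece_4 in the frame of pot below 0.062 m and height (world z) of piece_4 above 0 m)) or ((horizontal distance between piece_1 and pot below 0.066 m and z of piece_1 in the frame of pot below 0.062 m and height (world z) of piece_1 above 0 m) and (horizontal distance between piece_3 and pot below 0.066 m and z of piece_3 in the frame of pot below 0.062 m and height (world z) of piece_3 above 0 m) and (horizontal distance between piece_4 and pot below 0.066 m and z of piece_4 in the frame of pot below 0.062 m and height (world z) of piece_4 above 0 m)) or ((horizontal distance between piece_2 and pot below 0.066 m and z of piece_2 in the frame of pot below 0.062 m and height (world z) of piece_2 above 0 m) and (horizontal distance between piece_3 and pot below 0.066 m and z of piece_3 in the frame of pot below 0.062 m and height (world z) of piece_3 above 0 m) and (horizontal distance between piece_4 and pot below 0.066 m and z of piece_4 in the frame of pot below 0.062 m and height (world z) of piece_4 above 0 m))) and ((horizontal distance between piece_0 and pot below 0.066 m and z of piece_0 in the frame of pot below 0.062 m and height (world z) of piece_0 above 0 m) or (x of piece_0 in the frame of tray between -0.127 and 0.127 m and y of piece_0 in the frame of tray between -0.052 and 0.052 m and z of piece_0 in the frame of tray below 0.045 m)) and ((horizontal distance between piece_1 and pot below 0.066 m and z of piece_1 in the frame of pot below 0.062 m and height (world z) of piece_1 above 0 m) or (x of piece_1 in the frame of tray between -0.127 and 0.127 m and y of piece_1 in the frame of tray between -0.052 and 0.052 m and z of piece_1 in the frame of tray below 0.045 m)) and ((horizontal distance between piece_2 and pot below 0.066 m and z of piece_2 in the frame of pot below 0.062 m and height (world z) of piece_2 above 0 m) or (x of piece_2 in the frame of tray between -0.127 and 0.127 m and y of piece_2 in the frame of tray between -0.052 and 0.052 m and z of piece_2 in the frame of tray below 0.045 m)) and ((horizontal distance between piece_3 and pot below 0.066 m and z of piece_3 in the frame of pot below 0.062 m and height (world z) of piece_3 above 0 m) or (x of piece_3 in the frame of tray between -0.127 and 0.127 m and y of piece_3 in the frame of tray between -0.052 and 0.052 m and z of piece_3 in the frame of tray below 0.045 m)) and ((horizontal distance between piece_4 and pot below 0.066 m and z of piece_4 in the frame of pot below 0.062 m and height (world z) of piece_4 above 0 m) or (x of piece_4 in the frame of tray between -0.127 and 0.127 m and y of piece_4 in the frame of tray between -0.052 and 0.052 m and z of piece_4 in the frame of tray below 0.045 m)) and linear speed of each of piece_0, piece_1, piece_2, piece_3, piece_4 below 0.03 m/s and height (world z) of scoop between -0.004 and 0.004 m and angle between each of scoop, pot's own z axis and vertical below 0.08 rad and linear speed of scoop below 0.02 m/s and distance of pot from where it was at the start of the episode below 0.05 m and height (world z) of pot below 0.005 m); the robot touches nothing.
It fails at once if the fingers touch a piece with more than 1 N (contact force between the fingers and piece_0 above 1 N or contact force between the fingers and piece_1 above 1 N or contact force between the fingers and piece_2 above 1 N or contact force between the fingers and piece_3 above 1 N or contact force between the fingers and piece_4 above 1 N).
It fails at once if the V block or the stone is moved more than 20 mm (distance of any of v_block_0, oil_stone_0 from where it was at the start of the episode above 0.02 m).
It fails at once if the pot is tipped over (angle between pot's own z axis and vertical above 0.5 rad).
It also fails if it takes over 72 s, if anything falls off the work surface, if the arm or the gripper's body presses on something with over 40 N, if the wrist force passes 120 N, or if a joint passes its speed limit or range.

## Robot

A 6-joint arm with a two-finger parallel gripper is mounted at the origin on a cart in front of the work surface, level with it; the furniture and walls round the work are solid. World frame = base frame: x ahead of the robot, y to its left, z up, the work surface at z = 0. Lengths are in m, angles in rad, forces in N, time in s.
With the tool pointing down it reaches from about 0.35 to 0.875 m from the base axis. Payload 4.2 kg.
Tool frame: the origin (TCP) lies between the finger pads; the fingertips stand 25 mm ahead of it and the grasp point (between the pads) lies 6 mm ahead of it; z points along the fingers, y is the line along which they close (so a half turn about z gives the same grasp; the last joint's range is limited). The gripper opens to 87 mm and grips with 3 to 60 N. Pads are 19 mm wide; open, the fingers measure 117 mm over their backs; the gripper's body (75 mm by 190 mm) begins 51 mm behind the grasp point.
Start: joints at [1.525, 0.385, 0.008, 0, -1.194, -0.259], TCP at [0.188, 0.596, 0.248] pointing down, gripper open.
Joint ranges: [-3.14, 3.14], [-1.21, 2.06], [-1.07, 1.41], [-3.16, 2.05], [-2.99, -0.16], [-3.1, 3.1]. Speed limits (rad/s): [2.79, 2.79, 3.14, 3.14, 3.14, 3.14].

## Interface

Orientations are given as a rotation vector (axis times angle).
In Python, from bench import robot, snapshot, calibration, spotter gives the robot as it stands.
- The arm moves only by the tool arm_command, never from a script. Its argument "deltas" is one flat list of numbers, 4 for each row, row after row: the shift along the tool's x, y, z in m, then the turn about the tool's z in rad. A call has exactly 8 rows; each row is the pose to reach, as a shift and turn from the pose commanded when the call began, along the tool's axes at that moment; what a row does not reach only later rows make up. A row lasts 1/8 s, in which the tool goes at most 62.5 mm and 10.7 degrees, less where a joint would pass 70% of its speed; a pose out of reach is approached as far as the arm can. A call with a gripper value outside its range is refused whole. "fingers" is the finger opening in m, from 0 to 0.087, set as the call begins (left out, the last holds). The fingers move at their own pace and stop on an object; "squeeze" is the grip in N (left out, the last holds). Time passes only in rows, so rows that repeat a pose let the fingers close, or fill a call up. It gives the time, the measured TCP pose, the force, the opening and the grip force at its end, in the units of the state.
- robot.observe(): the state, without advancing time (a new reading comes with each control period).
- snapshot(name): name is "scene" or "side" or "wrist"; returns the picture (400x640x3 uint8, blue, green, red); there is no depth.
- calibration(name): a dict with "K" (3x3 intrinsics, pixels), "R" (3x3) and "t" (3): a world point X has camera coordinates R X + t. Camera axes: x right, y down, z forward; pixel columns grow to the right and rows downward; lengths in m; the calibration is good to about 2 mm. A picture is of the moment at which its call begins: read the wrist's pose just before it. calibration takes no time and is no camera call; for the wrist camera it gives the pose at the moment of the call.
- robot.sign_off(): hands the job in; it is judged then, once.
Trained networks look in the newest picture that a camera, given by its name, has taken for a name from the list of things; names that differ only in an ending like _2 or _b are one class to them, and where a whole thing is asked for, a point or a joint stands for the part that bears it (a point fixed in the world has none). Each returns a list of dicts, best first, with "score" (0 to 1); they miss things now and then, are a little off and sometimes report something else, mostly with a low value. They report only what shows in the picture. A call takes as long as a camera call. They do not tell look-alikes from the thing itself.
- spotter.look_for(thing, camera): "box" ([left, top, right, bottom] in pixels, round what is visible of it).
- spotter.cut_out(thing, camera): "mask" (400x640 bool, what is visible of it) and "box" ([left, top, right, bottom] in pixels, round what is visible of it).
- spotter.landmark_of(thing, camera): "pixel" ([column, row] in pixels: a listed point, or the origin of a listed thing).
The state is a dict: "clock": time; "q": joint angles; "joint_vel": joint speeds; "joint_efforts": joint torques, N m; "ee_pos": TCP position; "tool_rot": TCP orientation; "wrist_force": force on the tool from outside, world axes, zero at the start; "moment": the same for the moment, N m; "opening": opening from 0.0 (shut) to 1.0 (fully open); "grip_force": force on a finger pad.
Only numpy, scipy, OpenCV 4.12 (cv2) and the standard library are available. Lean on these libraries where they do the work, as an engineer would, in place of code of your own. Each camera call takes 0.05 s, during which the arm holds its last target. There are 200 camera calls.

## Working session

There is one attempt and no reset: what is moved stays moved. The work goes in short steps, Python scripts to look and compute and a tool call to move; the robot and the scene stay as the last step left them, time stands still between calls to the robot, and variables do not carry over. Pictures are saved under pics/ and viewed, at most 10 in all, crops included, and the job is handed in when it is done.

Besides the shell and the picture viewer there is one more tool, called as a command line: name --argument value ..., lists and objects as JSON in quotes. arm_command: Moves the arm, as the interface text tells. Its arguments: {"type":"object","properties":{"deltas":{"type":"array","items":{"type":"number"}},"fingers":{"type":"number"},"squeeze":{"type":"number"}},"required":["deltas"]}

```bash
mkdir -p pics; ls; cat > h.py <<'E'
import numpy as np, cv2
from bench import robot, snapshot, calibration, spotter
from scipy.spatial.transform import Rotation as Rn
def ray(cam,px,z,c=None):
    c=c or calibration(cam); K,R,t=map(np.array,(c["K"],c["R"],c["t"]))
    d=R.T@np.linalg.solve(K,[px[0],px[1],1]); o=-R.T@t
    return o+d*(z-o[2])/d[2]
def proj(cam,X,c=None):
    c=c or calibration(cam); K,R,t=map(np.array,(c["K"],c["R"],c["t"]))
    p=K@(R@np.array(X)+t); return p[:2]/p[2]
E
python3 - <<'E'
from h import *
a=snapshot("scene"); b=snapshot("side")
cv2.imwrite("pics/scene0.png",a); cv2.imwrite("pics/side0.png",b)
for cam in ("scene","side"):
    c=calibration(cam); print(cam, -np.array(c["R"]).T@np.array(c["t"]), np.array(c["K"])[0,0])
    for n in ("scoop","scoop_grip","scoop_lip","tray","pot","v_block_0","oil_stone_0","piece_0"):
        print(n,[(np.round(r["pixel"]).astype(int).tolist(),round(r["score"],2)) for r in spotter.landmark_of(n,cam)])
s=robot.observe(); print(s)
E
```

```text
pics
scene [-0.33787744  1.16498432  0.98890338] 389.6624318606645
scoop [([241, 305], 0.96), ([300, 266], 0.8), ([310, 230], 0.62)]
scoop_grip [([287, 252], 0.85), ([234, 286], 0.56), ([302, 212], 0.49)]
scoop_lip [([310, 260], 0.92), ([261, 312], 0.74)]
tray [([378, 173], 0.54)]
pot [([339, 204], 0.65)]
v_block_0 [([294, 198], 0.54)]
oil_stone_0 [([310, 228], 0.37)]
piece_0 []
side [0.53366785 1.3002862  0.9780987 ] 424.28452240032857
scoop [([388, 355], 0.79), ([371, 280], 0.76), ([333, 235], 0.59)]
scoop_grip [([321, 216], 0.93), ([380, 341], 0.92), ([376, 265], 0.9)]
scoop_lip [([401, 349], 0.72), ([344, 233], 0.66), ([377, 262], 0.65), ([322, 190], 0.33)]
tray [([313, 146], 0.64), ([321, 219], 0.62)]
pot [([322, 189], 0.79), ([278, 214], 0.52)]
v_block_0 [([277, 213], 0.82)]
oil_stone_0 [([365, 203], 0.59)]
piece_0 [([315, 141], 0.49), ([332, 135], 0.41), ([320, 138], 0.4)]
{'clock': 0.9, 'q': array([ 1.52460662e+00,  3.84684418e-01,  7.92913746e-03,  5.24335544e-07,
       -1.19404266e+00, -2.58634283e-01]), 'joint_vel': array([ 0.00043335, -0.00061705,  0.00030026, -0.00026906,  0.00054886,
        0.00067241]), 'joint_efforts': array([ 9.57703596e-04, -3.90454495e+01,  1.87622792e+01,  4.22459945e+00,
        1.56341039e-02, -8.94155022e-06]), 'ee_pos': array([0.18752779, 0.59618112, 0.247571  ]), 'tool_rot': array([ 3.10517307e+00, -4.76964253e-01,  1.02956561e-06]), 'wrist_force': array([-0.69611357, -0.18387291, -0.10308427]), 'moment': array([-0.00299353, -0.05936338, -0.02063834]), 'grip_force': 0.0, 'opening': 1.0009508366504296}
```

View pics/scene0.png

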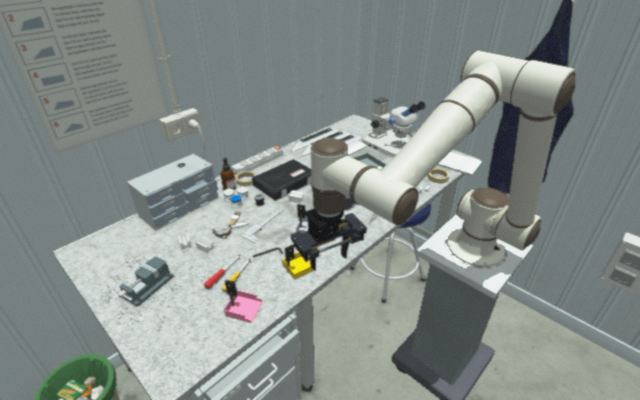

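View pics/side0.png

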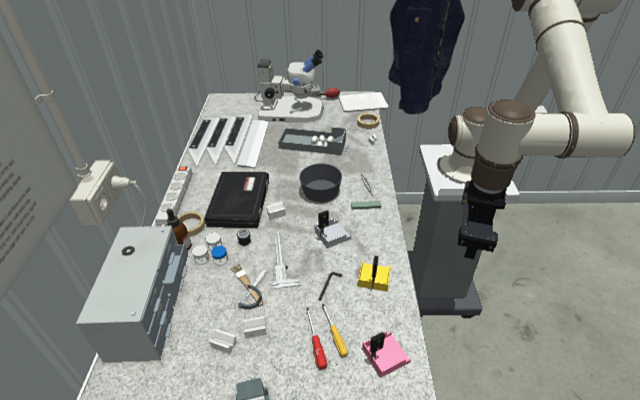

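Scene view: the arm hides the steel scoop and pot; yellow scoop (300,265), pink scoop (241,305). Side view: tray with white pieces (313,140), pot (320,183), stone (366,204), V block (276,210).
Scoop candidates (side): steel grey (333,232), yellow (375,277), pink (386,352). I choose the steel one. Next, a close crop.

```bash
python3 - <<'E'
from h import *
b=snapshot("side"); c=calibration("side")
cv2.imwrite("pics/crop1.png",cv2.resize(b[110:255,250:400],None,fx=4,fy=4,interpolation=cv2.INTER_CUBIC))
for n,z in (("scoop",0),("scoop_grip",.09),("scoop_lip",0),("tray",0),("pot",0),("v_block_0",0),("oil_stone_0",0),("piece_0",.017)):
    for r in spotter.landmark_of(n,"side"): print(n,np.round(r["pixel"],1),round(r["score"],2),np.round(ray("side",r["pixel"],z,c),3))
for n in("tray","pot","v_block_0"):
    for r in spotter.look_for(n,"side"): print(n,np.round(r["box"],1),round(r["score"],2))
E
```

```text
scoop [372.8 278.3] 0.9 [0.399 0.527 0.   ]
scoop [387.5 356.2] 0.9 [0.384 0.767 0.   ]
scoop [333.4 234.8] 0.65 [0.509 0.351 0.   ]
scoop_grip [321.  217.2] 0.87 [0.548 0.364 0.09 ]
scoop_grip [378.2 341.5] 0.82 [0.415 0.78  0.09 ]
scoop_grip [376.4 265.2] 0.57 [0.398 0.554 0.09 ]
scoop_lip [379.3 263.8] 0.98 [0.375 0.473 0.   ]
scoop_lip [342.5 231.6] 0.76 [0.48  0.337 0.   ]
scoop_lip [403.3 346.3] 0.71 [0.342 0.74  0.   ]
tray [311.9 145.1] 0.68 [ 0.588 -0.162  0.   ]
pot [322.1 189.5] 0.87 [0.545 0.124 0.   ]
v_block_0 [278.4 214. ] 0.73 [0.693 0.252 0.   ]
v_block_0 [318.7 139.2] 0.64 [ 0.56  -0.205  0.   ]
oil_stone_0 [362.7 204.7] 0.67 [0.405 0.208 0.   ]
piece_0 [314.1 139.6] 0.57 [ 0.578 -0.176  0.017]
piece_0 [318.1 137.2] 0.53 [ 0.562 -0.194  0.017]
piece_0 [329.9 136.6] 0.39 [ 0.513 -0.198  0.017]
tray [276.2 131.1 347.6 158.6] 0.89
pot [303.6 161.8 342.7 200.1] 0.76
v_block_0 [267.2 204.5 287.3 221.9] 0.81
```

View pics/crop1.png

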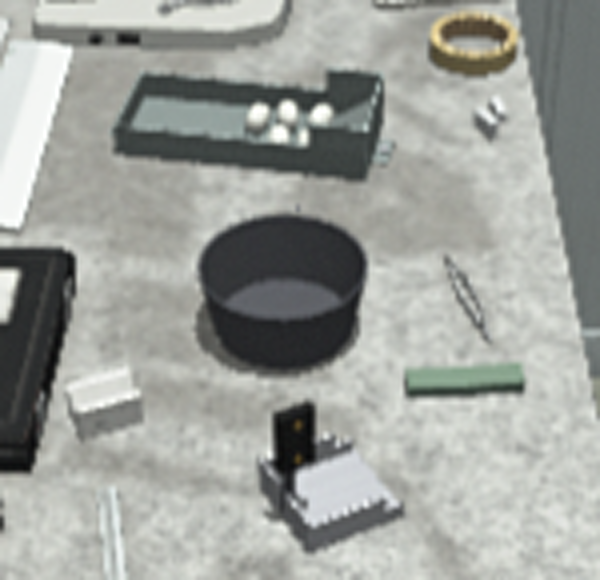

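The crop confirms it: grey steel scoop with black paddle at side px (322,217). The tray with five whites and the pot are also clear. Moving above the scoop for a wrist-camera view.

arm_command --deltas '[0.02, 0.006, 0, -0.05, 0.062, 0.017, 0, -0.12, 0.115, 0.032, 0, -0.2, 0.17, 0.047, 0, -0.3, 0.23, 0.063, 0, -0.4, 0.285, 0.079, 0, -0.5, 0.34, 0.095, 0, -0.6, 0.38, 0.105, 0, -0.68]' --fingers 0.06

```text
clock: 2.5
ee_pos: [0.5203, 0.3803, 0.2476]
tool_rot: [3.086, 0.588, 0.0]
wrist_force: [0.8, 0.1, -0.6]
opening: 0.689
grip_force: 0.0
```

```bash
cat >> h.py <<'E'
def lm(names,cams):
    for cam in cams:
        snapshot(cam); c=calibration(cam)
        for n,z in names:
            for r in spotter.landmark_of(n,cam): print(cam,n,np.round(r["pixel"],1),round(r["score"],2),np.round(ray(cam,r["pixel"],z,c),4))
E
python3 - <<'E'
from h import *
s=robot.observe(); print(s["ee_pos"],s["tool_rot"],s["q"],s["clock"])
w=snapshot("wrist"); cv2.imwrite("pics/w1.png",w)
c=calibration("wrist"); T=Rn.from_rotvec(s["tool_rot"]).as_matrix()
cp=-np.array(c["R"]).T@np.array(c["t"]); print("cam in tool",T.T@(cp-s["ee_pos"]), "axis", T.T@np.array(c["R"])[2])
lm([("scoop_grip",.09),("scoop_lip",0),("scoop",0),("pot",0)],["scene","side","wrist"])
E
```

```text
[0.52030932 0.38033997 0.24760443] [3.08605373e+00 5.87912904e-01 2.81247492e-04] [ 8.81844221e-01  4.17937559e-01  5.98491534e-02  1.52946695e-04
 -1.21259416e+00  1.06539975e+00] 2.5
cam in tool [ 0.08580011  0.00261613 -0.13721748] axis [-0.3039774   0.00149264  0.95267807]
scene scoop_grip [288.9 254.5] 0.86 [0.3939 0.5645 0.09  ]
scene scoop_grip [230.4 285.8] 0.76 [0.4214 0.778  0.09  ]
scene scoop_grip [302.9 209.6] 0.56 [0.5371 0.3626 0.09  ]
scene scoop_lip [259.5 312.9] 0.87 [0.3412 0.7412 0.    ]
scene scoop_lip [319.5 229.2] 0.85 [0.4856 0.3256 0.    ]
scene scoop_lip [309.1 258.5] 0.8 [0.3995 0.4681 0.    ]
scene scoop_lip [312.5 226.3] 0.22 [0.5181 0.332  0.    ]
scene scoop [311.  228.4] 0.88 [ 0.5133  0.3452 -0.    ]
scene scoop [298.4 268.1] 0.74 [ 0.3928  0.5272 -0.    ]
scene scoop [241.4 307. ] 0.73 [0.4001 0.7665 0.    ]
scene pot [338.6 204.1] 0.79 [0.542  0.1501 0.    ]
side scoop_grip [376.5 342.9] 0.96 [0.4194 0.7832 0.09  ]
side scoop_grip [324.2 218.1] 0.62 [0.5379 0.3682 0.09  ]
side scoop_grip [375.7 266.7] 0.62 [0.4001 0.5588 0.09  ]
side scoop_grip [331
[... 222 characters left out ...]
[372.5 278.8] 0.76 [0.4    0.5285 0.    ]
side scoop [389.1 353.7] 0.66 [0.3796 0.7601 0.    ]
side scoop [335.7 236.7] 0.62 [0.502  0.3599 0.    ]
side scoop [278.6 215. ] 0.61 [0.6921 0.257  0.    ]
side pot [324. 189.] 0.9 [0.5385 0.1217 0.    ]
wrist scoop_grip [123.5 233. ] 0.92 [0.4027 0.5547 0.09  ]
wrist scoop_grip [347.1 175.3] 0.67 [0.542  0.3659 0.09  ]
wrist scoop_lip [346.2 217.1] 0.85 [0.4737 0.3305 0.    ]
wrist scoop_lip [  8.2 191.1] 0.77 [0.3479 0.7454 0.    ]
wrist scoop_lip [216.5 236.1] 0.75 [0.3851 0.4812 0.    ]
wrist scoop [344.5 183.2] 0.92 [0.5151 0.3504 0.    ]
wrist scoop [188.8 221.5] 0.57 [0.3919 0.5208 0.    ]
wrist pot [508.1 218.2] 0.63 [0.5503 0.1323 0.    ]
```

View pics/w1.png

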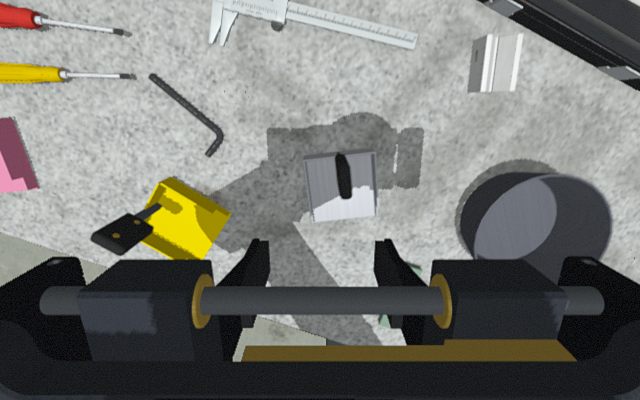

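The wrist view shows the steel scoop: front corners at (315,222) and (377,215), back at (304,157) and (376,150). The pot is at (535,215) and the V block at (495,62).

```bash
python3 - <<'E'
from h import *
from scipy.optimize import least_squares
w=snapshot("wrist"); c=calibration("wrist")
m=spotter.cut_out("scoop","wrist")
for r in m[:3]: print(r["score"],r["box"])
fl,fr,bl,br=[ray("wrist",p,z,c) for p,z in (((315,222),.002),((377,215),.002),((304,157),.034),((376,150),.034))]
print(fl,fr,bl,br,"front yaw",np.degrees(np.arctan2(*(fl-fr)[:2][::-1]))-90,"side",[np.degrees(np.arctan2(*(b-f)[:2][::-1])) for b,f in((bl,fl),(br,fr))])
print("widths",np.linalg.norm(fl-fr),np.linalg.norm(bl-br))
# fit pose on all pixel evidence
def pts(p): 
    R=Rn.from_euler("z",p[2]).as_matrix(); t=np.array([p[0],p[1],0])
    L=[[-.044,.042,.002],[-.044,-.042,.002],[.044,.042,.034],[.044,-.042,.034],[.033,0,.09]]
    return [R@np.array(l)+t for l in L]
ob=[(315,222),(377,215),(304,157),(376,150),(347.1,175.3)]
f=least_squares(lambda p:np.concatenate([proj("wrist",X,c)-o for X,o in zip(pts(p),ob)]),[.51,.35,.35])
print(f.x,np.degrees(f.x[2]),f.fun.round(1)); g=pts(f.x)[4]; print("grip",g)
s=robot.observe();T=Rn.from_rotvec(s["tool_rot"]).as_matrix();print("delta tool",T.T@(g-s["ee_pos"]),"tool yaw",np.degrees(np.arctan2(T[1,0],T[0,0])))
E
```

```text
0.95 [0.0, 116.6, 38.8, 190.9]
0.94 [305.4, 145.2, 385.8, 220.9]
0.61 [91.8, 175.8, 231.2, 258.9]
[0.45348642 0.36585152 0.002     ] [0.49212207 0.29433512 0.002     ] [0.53394153 0.40957364 0.034     ] [0.57075471 0.33750116 0.034     ] front yaw 28.37945979386471 side [np.float64(28.521201687904114), np.float64(28.76495688815699)]
widths 0.08128536285970205 0.08092991816192822
[0.5128907  0.35143546 0.48661172] 27.880798054721858 [-1.3 -1.1  0.9 -0.9 -0.2  1.6  2.4  0.3 -1.6 -0.1]
grip [0.54206014 0.36686737 0.09      ]
delta tool [0.016425   0.0227698  0.15756441] tool yaw 21.502342099619003
```

arm_command --deltas '[0.007, 0.01, 0.01, -0.06, 0.014, 0.021, 0.03, -0.117, 0.014, 0.021, 0.06, -0.117, 0.014, 0.021, 0.09, -0.117, 0.014, 0.021, 0.12, -0.117, 0.014, 0.021, 0.14, -0.117, 0.014, 0.021, 0.15, -0.117, 0.014, 0.021, 0.151, -0.117]' --fingers 0.06

```text
clock: 4.4
ee_pos: [0.5392, 0.3675, 0.0962]
tool_rot: [3.046, 0.765, -0.001]
wrist_force: [-0.2, -1.1, -0.1]
opening: 0.69
grip_force: 0.0
```

arm_command --deltas '[0, 0, 0, 0, 0, 0, 0, 0, 0, 0, 0, 0, 0, 0, 0, 0, 0, 0, 0, 0, 0, 0, 0, 0, 0, 0, 0, 0, 0, 0, 0, 0]' --fingers 0.0 --squeeze 60

```text
clock: 5.4
ee_pos: [0.5393, 0.3676, 0.0966]
tool_rot: [3.047, 0.765, 0.0]
wrist_force: [1.0, -0.3, 0.5]
opening: 0.138
grip_force: 60.0
```

```bash
python3 - <<'E'
from h import *
s=robot.observe(); print(s["ee_pos"],s["tool_rot"],s["q"],s["clock"],s["opening"],s["grip_force"])
a=snapshot("side");b=snapshot("scene"); c=calibration("side")
cv2.imwrite("pics/crop2.png",np.vstack([cv2.resize(a[120:250,260:390],(600,600),interpolation=cv2.INTER_CUBIC)]))
lm([("scoop_lip",0),("tray",0),("pot",0)],["scene","side"])
for r in spotter.cut_out("tray","side")[:1]:
    q=cv2.minAreaRect(np.argwhere(r["mask"])[:,::-1].astype(np.float32)); print(r["box"],cv2.boxPoints(q))
for r in spotter.cut_out("pot","side")[:1]: print("pot",r["box"])
for r in spotter.cut_out("tray","scene")[:2]: print("tray scene",r["box"],r["score"])
E
```

```text
[0.53928522 0.36755269 0.09657751] [3.04683977e+00 7.65458164e-01 1.10170185e-04] [ 8.45654345e-01  5.62054134e-01 -1.03842950e-01  1.24785559e-04
 -9.04881355e-01  1.21733722e+00] 5.4 0.13785378392495895 59.98939421027899
scene scoop_lip [257.7 313.8] 0.74 [0.3426 0.7472 0.    ]
scene scoop_lip [310.8 259.9] 0.68 [0.39   0.4689 0.    ]
scene scoop_lip [322.5 232. ] 0.66 [0.4654 0.3296 0.    ]
scene tray [374.3 169.1] 0.68 [ 0.6076 -0.1838  0.    ]
scene pot [340.5 201.5] 0.72 [0.5487 0.1303 0.    ]
side scoop_lip [401.6 347.7] 0.92 [0.3466 0.7441 0.    ]
side scoop_lip [377.  264.1] 0.82 [0.3817 0.4738 0.    ]
side scoop_lip [345.6 233. ] 0.68 [0.4698 0.3438 0.    ]
side tray [312.  144.5] 0.58 [ 0.5872 -0.166   0.    ]
[276.3, 124.6, 308.3, 152.4] [[276.24234 148.44028]
 [278.90445 125.81228]
 [309.30716 129.38907]
 [306.64505 152.01706]]
pot [302.2, 166.7, 343.8, 191.6]
tray scene [349.7, 152.5, 404.7, 188.8] 0.92
```

View pics/crop2.png

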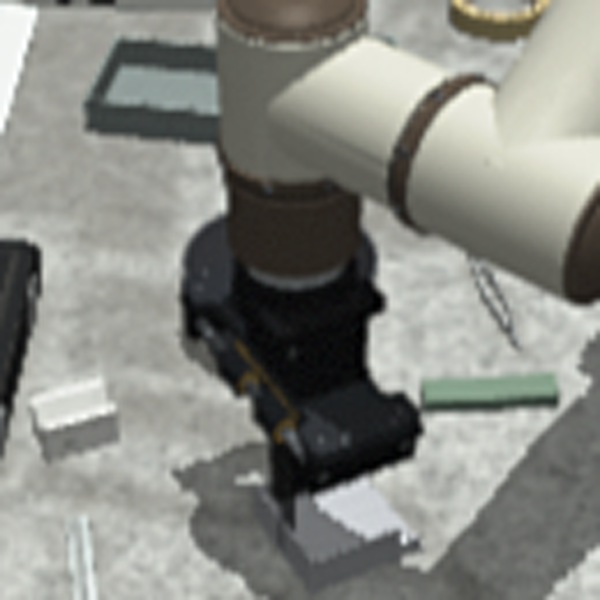

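Grasp holds at a 12 mm opening. Now lifting and swinging over to look down at the tray.

arm_command --deltas '[0, 0, -0.01, 0, 0, 0, -0.04, 0, 0, 0, -0.08, 0, -0.005, 0.01, -0.13, 0, -0.015, 0.035, -0.18, 0, -0.032, 0.075, -0.22, 0, -0.055, 0.125, -0.245, 0, -0.08, 0.18, -0.25, 0]'

```text
clock: 7.05
ee_pos: [0.554, 0.1701, 0.3495]
tool_rot: [-3.045, -0.767, -0.008]
wrist_force: [0.9, 0.3, -1.8]
opening: 0.133
grip_force: 60.0
```

arm_command --deltas '[-0.022, 0.052, 0, -0.13, -0.044, 0.104, 0, -0.28, -0.066, 0.156, 0, -0.44, -0.088, 0.208, 0, -0.6, -0.11, 0.26, 0, -0.75, -0.13, 0.306, 0, -0.9, -0.147, 0.345, 0, -1.02, -0.157, 0.367, 0, -1.079]'

```text
clock: 8.05
ee_pos: [0.5888, -0.1894, 0.344]
tool_rot: [2.27, 2.124, -0.046]
wrist_force: [0.7, 0.1, -1.8]
opening: 0.133
grip_force: 60.0
```

```bash
python3 - <<'E'
from h import *
s=robot.observe(); print(s["ee_pos"],s["tool_rot"],s["clock"],s["opening"],s["grip_force"])
w=snapshot("wrist"); cv2.imwrite("pics/w2.png",w)
c=calibration("wrist")
for n,z in (("tray",0),("piece_0",.017),("scoop_lip",.25),("pot",0)):
    for r in spotter.landmark_of(n,"wrist"): print(n,np.round(r["pixel"],1),round(r["score"],2),np.round(ray("wrist",r["pixel"],z,c),4))
for r in spotter.cut_out("tray","wrist")[:2]:print(r["box"],r["score"])
lm([("pot",0)],["scene","side"])
E
```

```text
[ 0.58882164 -0.18940654  0.34399886] [ 2.26987431  2.12383478 -0.04634622] 8.05 0.1332479629186005 59.98943625949323
tray [318.  134.9] 0.76 [ 0.5852 -0.166   0.    ]
piece_0 [297.6 117.4] 0.78 [ 0.5582 -0.1372  0.017 ]
piece_0 [295.3 150.1] 0.77 [ 0.5506 -0.1836  0.017 ]
piece_0 [314.6 147.9] 0.7 [ 0.5792 -0.1821  0.017 ]
piece_0 [277.1 115.2] 0.62 [ 0.5294 -0.1323  0.017 ]
[219.2, 82.8, 418.7, 183.3] 0.96
scene pot [337.7 206. ] 0.67 [ 0.5357  0.1628 -0.    ]
scene pot [378.3 168.6] 0.52 [ 0.5963 -0.2009 -0.    ]
side pot [321.1 189.4] 0.71 [ 0.549   0.1238 -0.    ]
```

View pics/w2.png

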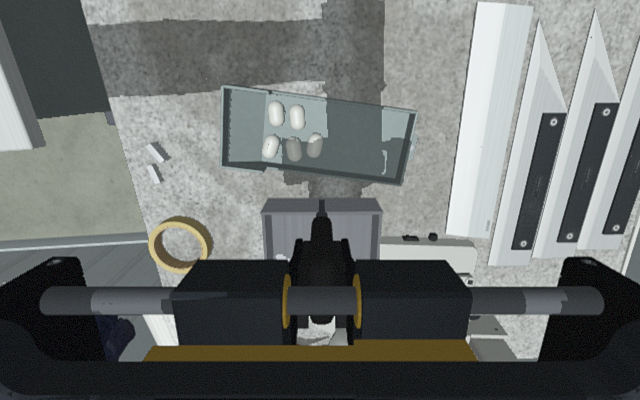

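The wrist view shows the tray, ramp end left, at about (222,86)-(417,110)-(403,185)-(222,167). The five pieces sit at (275,113), (297,117), (271,147), (293,150), (314,146). I'll take a settled zoom to fit the tray pose.

```bash
python3 - <<'E'
from h import *
s=robot.observe(); print(s["ee_pos"],s["tool_rot"],s["clock"])
w=snapshot("wrist"); c=calibration("wrist")
import pickle; pickle.dump((w,c),open("w3.pkl","wb"))
r=spotter.cut_out("tray","wrist")[0]; b=np.array(r["box"]).round(); print(b)
x0,y0=int(b[0])-10,int(b[1])-8; print(x0,y0)
cv2.imwrite("pics/w3.png",cv2.resize(w[y0:y0+125,x0:x0+220],None,fx=3.6,fy=3.6,interpolation=cv2.INTER_CUBIC))
m=r["mask"].astype(np.uint8)
cn=max(cv2.findContours(m,cv2.RETR_EXTERNAL,cv2.CHAIN_APPROX_NONE)[0],key=cv2.contourArea)
print(cv2.approxPolyDP(cn,4,True).reshape(-1,2).tolist())
E
```

```text
[ 0.58915533 -0.18692448  0.34442631] [ 2.26571279  2.12843261 -0.04466946] 8.55
[217.  84. 415. 184.]
207 76
[[221, 87], [220, 169], [402, 185], [416, 140], [416, 113], [245, 86]]
```

View pics/w3.png

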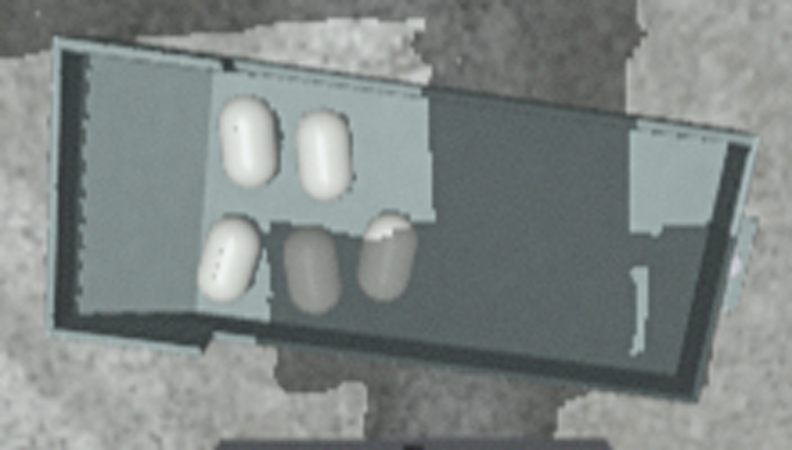

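```bash
python3 - <<'E'
from h import *
import pickle
from scipy.optimize import least_squares
w,c=pickle.load(open("w3.pkl","rb"))
ob=np.array([(57,40),(755,138),(695,398),(55,330),(205,350),(213,75),(195,312)])/3.6+[207,76]
L=np.array([[-.13,.054,.062],[.13,.054,.036],[.13,-.054,.036],[-.13,-.054,.062],[-.07,-.054,.062],[-.082,.05,.006],[-.082,-.05,.006]])
f0=lambda p:[Rn.from_euler("z",p[2]).apply(l)+[p[0],p[1],0] for l in L]
f=least_squares(lambda p:np.concatenate([proj("wrist",X,c)-o for X,o in zip(f0(p),ob)]),[.59,-.16,-.1],loss="soft_l1")
p=f.x; print(p,np.degrees(p[2]),f.fun.round(1))
R=Rn.from_euler("z",-p[2])
for q in [(248,141),(324,155),(229,258),(312,270),(387,257)]:
    X=ray("wrist",np.array(q)/3.6+[207,76],.017,c); print("piece",R.apply(X-[p[0],p[1],0]).round(3))
s=robot.observe();T=Rn.from_rotvec(s["tool_rot"]).as_matrix();print(T.round(4),s["q"])
# scoop lip in hand
S=s["ee_pos"]+T@np.array([-.077,0,.0965]); print("lip px expected",proj("wrist",S),proj("wrist",s["ee_pos"]+T@np.array([.01,.042,.0665])))
for n in("scoop_lip","scoop"):print(n,[(np.round(r["pixel"]),r["score"]) for r in spotter.landmark_of(n,"wrist")])
E
```

```text
[ 0.58770692 -0.16770789 -0.19840208] -11.367601722768297 [-1.7 -0.7  2.1 -0.5  1.1  2.1 -3.1  2.4 -0.8  2.6  0.5 -2.6  0.6 -0.2]
piece [-0.065  0.024  0.017]
piece [-0.035  0.023  0.017]
piece [-0.069 -0.023  0.017]
piece [-0.035 -0.024  0.017]
piece [-0.005 -0.014  0.017]
[[ 0.0628  0.998   0.0012]
 [ 0.9971 -0.0627 -0.0435]
 [-0.0433  0.0039 -0.9991]] [-0.02587078  0.31935808  0.13245825  0.04422794 -1.38177286  3.09634541]
lip px expected [322.0812892  296.80017579] [382.89081016 214.41463936]
scoop_lip []
scoop [(array([323., 248.]), 0.89)]
```

Tray fit: centre (0.588, -0.168), yaw -11.4°. All pieces land within the stated x range. The wrist was at its joint-6 limit, so I'm turning back to align the scoop over the empty end.

arm_command --deltas '[0, 0.005, 0.005, 0.1, 0.002, 0.02, 0.015, 0.28, 0.003, 0.035, 0.03, 0.46, 0.004, 0.05, 0.045, 0.64, 0.005, 0.065, 0.06, 0.82, 0.006, 0.08, 0.075, 1.0, 0.006, 0.09, 0.085, 1.18, 0.006, 0.095, 0.09, 1.34]'

```text
clock: 9.75
ee_pos: [0.6846, -0.1914, 0.2529]
tool_rot: [3.088, 0.251, -0.007]
wrist_force: [0.0, -0.2, -1.8]
opening: 0.135
grip_force: 60.0
```

```bash
cat >> h.py <<'E'
TR=np.array([.588,-.168]); TY=-.198
def goal(tx,ty,z,yaw=TY):
    s=robot.observe(); T=Rn.from_rotvec(s["tool_rot"]).as_matrix()
    g=np.array([TR[0]+tx*np.cos(TY)-ty*np.sin(TY),TR[1]+tx*np.sin(TY)+ty*np.cos(TY),z])
    ph=np.arctan2(T[1,0],T[0,0]); print("clock",s["clock"],"pos",s["ee_pos"].round(4),"tilt",T[:,2].round(4),"yaw",round(ph,4),"F",s["wrist_force"].round(1))
    print("delta",(T.T@(g-s["ee_pos"])).round(4),"turn",round(ph-yaw,4))
    d=s["ee_pos"][:2]-TR; print("tcp in tray",round(d[0]*np.cos(TY)+d[1]*np.sin(TY),4),round(-d[0]*np.sin(TY)+d[1]*np.cos(TY),4))
E
python3 -c "
from h import *
goal(.098,0,.25)"
```

```text
clock 9.75 pos [ 0.6846 -0.1914  0.2529] tilt [-9.000e-04 -4.340e-02 -9.991e-01] yaw 0.1619 F [ 0.  -0.2 -1.8]
delta [ 0.0001 -0.0042  0.0027] turn 0.3599
tcp in tray 0.0994 -0.0039
```

arm_command --deltas '[0, -0.003, 0, 0.12, 0, -0.006, 0, 0.25, 0, -0.006, 0.01, 0.36, 0, -0.006, 0.035, 0.36, 0, -0.006, 0.065, 0.36, 0, -0.006, 0.095, 0.36, 0, -0.006, 0.107, 0.36, 0, -0.006, 0.11, 0.36]'

```text
clock: 10.75
ee_pos: [0.6835, -0.1904, 0.1438]
tool_rot: [3.084, -0.297, 0.007]
wrist_force: [-0.5, -1.1, -1.5]
opening: 0.135
grip_force: 60.0
```

```bash
python3 -c "
from h import *
goal(.098,.002,.104)
a=snapshot('side'); b=snapshot('scene')
print(spotter.look_for('scoop','side')[:3])
cv2.imwrite('pics/s4.png',np.hstack([cv2.resize(a[105:170,260:360],(400,260),interpolation=cv2.INTER_CUBIC),cv2.resize(b[140:205,330:430],(400,260),interpolation=cv2.INTER_CUBIC)]))
"
```

```text
clock 10.75 pos [ 0.6835 -0.1904  0.1438] tilt [ 2.00e-04 -4.39e-02 -9.99e-01] yaw -0.1921 F [-0.5 -1.1 -1.5]
delta [-0.0004 -0.0068  0.0395] turn 0.0059
tcp in tray 0.0981 -0.0031
[{'box': [282.1, 119.6, 304.7, 138.8], 'score': 0.96}, {'box': [364.7, 330.2, 411.8, 381.0], 'score': 0.92}, {'box': [355.9, 256.9, 385.1, 292.7], 'score': 0.68}]
```

View pics/s4.png

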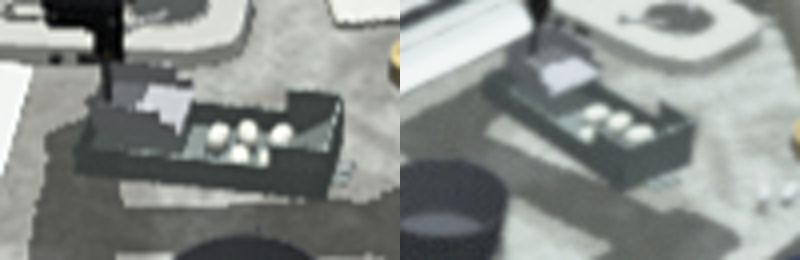

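The scoop hovers over the empty end, with the pieces clear of the lip. Lowering gently.

arm_command --deltas '[0, -0.003, 0.005, 0.003, 0, -0.006, 0.014, 0.006, 0, -0.0065, 0.022, 0.006, 0, -0.0065, 0.029, 0.006, 0, -0.0065, 0.034, 0.006, 0, -0.0065, 0.037, 0.006, 0, -0.0065, 0.039, 0.006, 0, -0.0065, 0.039, 0.006]'

```text
clock: 11.9
ee_pos: [0.6849, -0.1856, 0.1052]
tool_rot: [3.083, -0.307, 0.009]
wrist_force: [0.1, -0.5, -2.0]
opening: 0.131
grip_force: 60.0
```

```bash
python3 -c "
from h import *
goal(.098,.002,.102)"
```

```text
clock 11.9 pos [ 0.6849 -0.1856  0.1052] tilt [ 0.0014 -0.0436 -0.999 ] yaw -0.1983 F [ 0.1 -0.5 -2. ]
delta [-0.0005 -0.0003  0.0031] turn -0.0003
tcp in tray 0.0984 0.0018
```

arm_command --deltas '[0, 0, 0.001, 0, 0, 0, 0.002, 0, 0, 0, 0.003, 0, 0, 0, 0.004, 0, 0, 0, 0.0045, 0, 0, 0, 0.0045, 0, 0, 0, 0.0045, 0, 0, 0, 0.0045, 0]' --squeeze 15

```text
clock: 12.9
ee_pos: [0.686, -0.1861, 0.104]
tool_rot: [3.082, -0.305, 0.015]
wrist_force: [-3.1, 0.9, 10.7]
opening: 0.137
grip_force: 15.0
```

arm_command --deltas '[0, 0, 0, 0, 0, 0, 0, 0, 0, 0, 0, 0, 0, 0, -0.001, 0, 0, 0, -0.002, 0, 0, 0, -0.0025, 0, 0, 0, -0.0025, 0, 0, 0, -0.0025, 0]' --squeeze 60

```text
clock: 13.9
ee_pos: [0.6858, -0.1859, 0.1041]
tool_rot: [3.083, -0.306, 0.013]
wrist_force: [0.2, -0.7, 7.0]
opening: 0.135
grip_force: 60.0
```

```bash
python3 -c "
from h import *
goal(-.004,0,.103)
lm([('scoop_lip',.006)],['side','scene'])"
```

```text
clock 13.9 pos [ 0.6858 -0.1859  0.1041] tilt [ 0.0037 -0.0443 -0.999 ] yaw -0.1977 F [ 0.2 -0.7  7. ]
delta [-1.034e-01  1.700e-03 -1.000e-04] turn 0.0003
tcp in tray 0.0994 0.0017
side scoop_lip [378.2 263.2] 0.69 [0.3788 0.4754 0.006 ]
side scoop_lip [404.2 348.8] 0.64 [0.3418 0.7505 0.006 ]
side scoop_lip [304.2 141.1] 0.56 [ 0.6197 -0.1828  0.006 ]
scene scoop_lip [372.8 168. ] 0.76 [ 0.6134 -0.1788  0.006 ]
scene scoop_lip [307.9 259.6] 0.69 [0.3941 0.4792 0.006 ]
scene scoop_lip [254.5 312.8] 0.67 [0.3485 0.7542 0.006 ]
scene scoop_lip [338.9 204.1] 0.4 [0.5358 0.1553 0.006 ]
```

arm_command --deltas '[-0.004, 0, -0.001, 0, -0.014, 0, -0.0012, 0, -0.029, 0.001, -0.0015, 0, -0.046, 0.001, -0.0015, 0, -0.063, 0.002, -0.0017, 0, -0.08, 0.002, -0.002, 0, -0.094, 0.002, -0.002, 0, -0.1, 0.002, -0.002, 0]'

```text
clock: 15.1
ee_pos: [0.5857, -0.1676, 0.1041]
tool_rot: [3.083, -0.307, 0.009]
wrist_force: [2.5, -0.3, 1.0]
opening: 0.133
grip_force: 60.0
```

```bash
python3 -c "
from h import *
goal(-.006,0,.103)
w=snapshot('wrist'); a=snapshot('side'); b=snapshot('scene')
cv2.imwrite('pics/p5.png',np.hstack([cv2.resize(a[105:170,270:370],(400,260),interpolation=cv2.INTER_CUBIC),cv2.resize(b[140:205,330:430],(400,260),interpolation=cv2.INTER_CUBIC)]))
for cam in('side','scene'):
  for r in spotter.landmark_of('piece_0',cam):
    X=ray(cam,r['pixel'],.02);d=X[:2]-TR; print(cam,np.round(r['pixel']),round(r['score'],2),'tray',round(d[0]*np.cos(TY)+d[1]*np.sin(TY),3),round(-d[0]*np.sin(TY)+d[1]*np.cos(TY),3))
"
```

```text
clock 15.1 pos [ 0.5857 -0.1676  0.1041] tilt [ 0.0015 -0.0434 -0.9991] yaw -0.1982 F [ 2.5 -0.3  1. ]
delta [-0.0036 -0.0001  0.0011] turn -0.0002
tcp in tray -0.0024 -0.0
side [341. 133.] 0.53 tray -0.109 -0.075
side [329. 141.] 0.44 tray -0.07 -0.007
side [331. 138.] 0.43 tray -0.076 -0.031
```

View pics/p5.png

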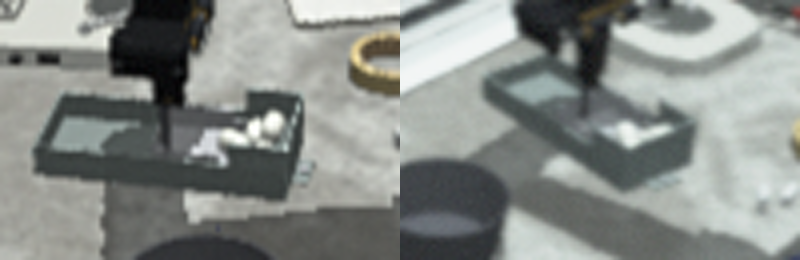

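Pieces are on the ramp just ahead of the lip, around side px (331,138). Following the ramp upward so the end wall forces them onto the scoop floor.

arm_command --deltas '[-0.004, 0, -0.002, 0, -0.009, 0, -0.006, 0, -0.014, 0, -0.0095, 0, -0.019, 0, -0.013, 0, -0.024, 0, -0.0165, 0, -0.029, 0, -0.02, 0, -0.033, 0, -0.0225, 0, -0.035, 0, -0.024, 0]'

```text
clock: 16.35
ee_pos: [0.5519, -0.1598, 0.128]
tool_rot: [3.083, -0.307, 0.009]
wrist_force: [0.2, -0.7, -3.0]
opening: 0.134
grip_force: 60.0
```

```bash
python3 -c "
from h import *
goal(-.04,0,.13)
a=snapshot('side'); b=snapshot('scene')
cv2.imwrite('pics/p6.png',np.hstack([cv2.resize(a[105:170,270:370],(400,260),interpolation=cv2.INTER_CUBIC),cv2.resize(b[140:205,330:430],(400,260),interpolation=cv2.INTER_CUBIC)]))
"
```

```text
clock 16.35 pos [ 0.5519 -0.1598  0.128 ] tilt [ 0.0015 -0.0435 -0.9991] yaw -0.1982 F [ 0.2 -0.7 -3. ]
delta [-0.003  0.001 -0.002] turn -0.0002
tcp in tray -0.037 0.0009
```

View pics/p6.png

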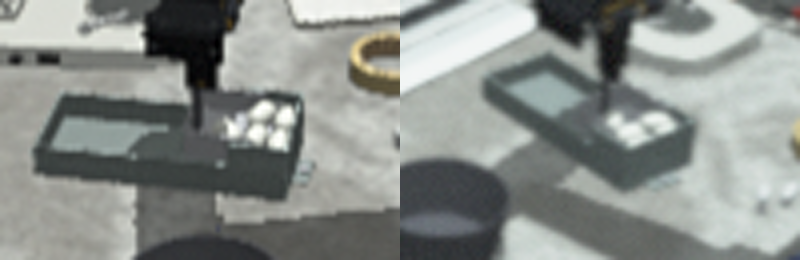

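No views left, so I'm relying on numbers from here. The side crop shows about five whites in the scoop mouth. The wrist force also dropped 1.2 N, from -1.8 to -3.0, which is the weight of five pieces. Pushing up to the end wall and lifting with the wall as a guard.

arm_command --deltas '[-0.005, 0, -0.005, 0, -0.009, 0, -0.009, 0, -0.0095, 0, -0.013, 0, -0.0095, 0, -0.018, 0, -0.0095, 0, -0.024, 0, -0.0095, 0, -0.03, 0, -0.0095, 0, -0.034, 0, -0.0095, 0, -0.036, 0]'

```text
clock: 17.45
ee_pos: [0.5427, -0.1564, 0.1639]
tool_rot: [3.083, -0.307, 0.009]
wrist_force: [-1.3, -0.3, -2.4]
opening: 0.132
grip_force: 60.0
```

arm_command --deltas '[-0.003, 0, 0, 0, -0.007, 0, 0, 0, -0.011, 0, 0, 0, -0.013, 0, 0.002, 0, -0.014, 0, 0.005, 0, -0.014, 0, 0.008, 0, -0.014, 0, 0.01, 0, -0.014, 0, 0.012, 0]' --squeeze 35

```text
clock: 18.45
ee_pos: [0.5333, -0.1549, 0.156]
tool_rot: [3.082, -0.303, 0.025]
wrist_force: [3.7, -1.8, 12.2]
opening: 0.137
grip_force: 35.0
```

arm_command --deltas '[0, 0, 0, 0, 0, 0, 0, 0, 0, 0, -0.004, 0, 0, 0, -0.01, 0, 0, 0, -0.018, 0, 0, 0, -0.026, 0, 0, 0, -0.032, 0, 0, 0, -0.034, 0]' --squeeze 60

```text
clock: 19.45
ee_pos: [0.5291, -0.1527, 0.186]
tool_rot: [3.083, -0.307, 0.009]
wrist_force: [-0.1, -0.1, -2.9]
opening: 0.134
grip_force: 60.0
```

```bash
python3 -c "
from h import *
goal(-.05,0,.19)
for cam in('side','scene'):
  snapshot(cam)
  for n in ('scoop_lip','piece_0','scoop_grip'):
   for r in spotter.landmark_of(n,cam):
    if r['pixel'][1]<170 or cam=='scene' and r['pixel'][0]>350: 
      X=ray(cam,r['pixel'],.11);d=X[:2]-TR; print(cam,n,np.round(r['pixel'],1),round(r['score'],2),'tray',round(d[0]*np.cos(TY)+d[1]*np.sin(TY),3),round(-d[0]*np.sin(TY)+d[1]*np.cos(TY),3))
 
s=robot.observe();T=Rn.from_rotvec(s['tool_rot']).as_matrix()
for l in ([-.077,0,.0965],[0,0,.0065]):
  X=s['ee_pos']+T@np.array(l); print('exp',proj('side',X),proj('scene',X))
for cam in('side','scene'):
  for n in ('piece_0','scoop'): print(cam,n,[(np.round(r['box']).tolist(),round(r['score'],2)) for r in spotter.look_for(n,cam)])
print(robot.observe()['wrist_force'],robot.observe()['moment'])
"
```

```text
clock 19.45 pos [ 0.5291 -0.1527  0.186 ] tilt [ 0.0017 -0.0435 -0.9991] yaw -0.1982 F [-0.1 -0.1 -2.9]
delta [ 0.0108  0.0036 -0.0038] turn -0.0002
tcp in tray -0.0608 0.0034
side scoop_lip [345.8 132.2] 0.59 tray -0.148 0.058
side piece_0 [345.4 128.8] 0.52 tray -0.143 0.034
side piece_0 [344.7 121.1] 0.44 tray -0.131 -0.022
side piece_0 [336.3 123.4] 0.37 tray -0.101 0.001
side scoop_grip [327.  107.4] 0.63 tray -0.042 -0.117
side scoop_grip [347.1 116.4] 0.59 tray -0.135 -0.059
scene scoop_lip [396.4 166.8] 0.71 tray -0.151 0.023
scene scoop_lip [392.  159.6] 0.43 tray -0.094 -0.004
scene piece_0 [400.  162.3] 0.54 tray -0.132 -0.017
scene piece_0 [397.5 167.9] 0.49 tray -0.161 0.026
scene piece_0 [397.1 161.2] 0.49 tray -0.118 -0.013
scene scoop_grip [387.5 143.9] 0.58 tray 0.03 -0.091
exp [345.28107619 128.84232839] [397.66332253 168.08128069]
exp [325.97757038 107.02199187] [387.16622107 143.59625219]
side piece_0 []
side scoop [([355.0, 260.0, 388.0, 291.0], 0.75), ([323.0, 116.0, 341.0, 133.0], 0.59), ([365.0, 331.0, 411.0, 381.0], 0.56)]
scene piece_0 [([377.0, 146.0, 398.0, 168.0], 0.27)]
scene scoop [([379.0, 140.0, 405.0, 168.0], 0.85), ([223.0, 276.0, 262.0, 322.0], 0.6)]
[ 0.43827267 -0.10748674 -2.76751181] [ 0.10817554 -0.08110579  0.01247658]
```

Load rests in the scoop: 1.0-1.1 N, so four or five pieces. Fitting the pot position before carrying.

```bash
python3 - <<'E'
from h import *
from scipy.optimize import least_squares
a=np.linspace(0,2*np.pi,180)
C=np.vstack([np.c_[.075*np.cos(a),.075*np.sin(a),0*a+.07],np.c_[.062*np.cos(a),.062*np.sin(a),0*a]])
ob={}
for cam in("side","scene"):
    snapshot(cam)
    for r in spotter.cut_out("pot",cam)+spotter.look_for("pot",cam): print(cam,np.round(r["box"],1),round(r["score"],2)); ob.setdefault(cam,r["box"])
for cams in (["side"],["scene"],["side","scene"]):
    def f(p):
        o=[]
        for cam in cams:
            q=np.array([proj(cam,x+[p[0],p[1],0]) for x in C]); o+=list(np.r_[q.min(0),q.max(0)]-ob[cam])
        return o
    r=least_squares(f,[.545,.13],loss="soft_l1"); print(cams,r.x,np.round(r.fun,1))
s=robot.observe();print(s["clock"],s["wrist_force"])
E
```

```text
side [303.  161.2 344.  198.8] 0.73
side [269.2 205.3 286.8 222. ] 0.49
side [301.5 161.4 342.9 200. ] 0.8
scene [322.2 178.3 358.4 209.8] 0.86
scene [322.1 179.9 361.3 213.1] 0.7Traceback (most recent call last):
  File "<stdin>", line 15, in <module>
    return func(*args, **kwargs)
    result = trf(vector_fun.fun, vector_fun.jac, x0, f0, J0, lb, ub, ftol, xtol,
                 gtol, max_nfev, x_scale, loss_function, tr_solver,
                 tr_options.copy(), verbose, callback=callback_wrapped)
    return trf_no_bounds(
        fun, jac, x0, f0, J0, ftol, xtol, gtol, max_nfev, x_scale,
        loss_function, tr_solver, tr_options, verbose, callback=callback)
    J = jac(x)
    self._update_jac()
    ~~~~~~~~~~~~~~~~^^
    self.J = self.jac_wrapped(xp_copy(self.x), f0=self.f)
             ~~~~~~~~~~~~~~~~^^^^^^^^^^^^^^^^^^^^^^^^^^^^
    J, dct = approx_derivative(
             ~~~~~~~~~~~~~~~~~^
        self.fun,
        ^^^^^^^^^
    ...<2 lines>...
        **self.finite_diff_options,
        ^^^^^^^^^^^^^^^^^^^^^^^^^^^
    )
    ^
    J, _nfev = _dense_difference(fun_wrapped, x0, f0, h,
               ~~~~~~~~~~~~~~~~~^^^^^^^^^^^^^^^^^^^^^^^^
                             use_one_sided, method,
                             ^^^^^^^^^^^^^^^^^^^^^^
                             mf)
                             ^^^
    df = [f_eval - f0 for f_eval in f_evals]
                                    ^^^^^^^
    f = np.atleast_1d(self.fun(x, *self.args, **self.kwargs))
                      ~~~~~~~~^^^^^^^^^^^^^^^^^^^^^^^^^^^^^^
    return np.atleast_1d(self.fun(x))
                         ~~~~~~~~^^^
    return self.f(x, *self.args, **self.kwargs)
           ~~~~~~^^^^^^^^^^^^^^^^^^^^^^^^^^^^^^
  File "<stdin>", line 13, in f
  File "h.py", line 9, in proj
    c=c or calibration(cam); K,R,t=map(np.array,(c["K"],c["R"],c["t"]))
           ~~~~~~~~~~~^^^^^
ValueError: time passes only in moves, steps and waits
```

```bash
python3 - <<'E'
from h import *
from scipy.optimize import least_squares
a=np.linspace(0,2*np.pi,120)
C=np.vstack([np.c_[.075*np.cos(a),.075*np.sin(a),0*a+.07],np.c_[.062*np.cos(a),.062*np.sin(a),0*a]])
ob={"side":np.mean([[303,161.2,344,198.8],[301.5,161.4,342.9,200],[303.6,161.8,342.7,200.1]],0),"scene":np.array([322.2,179,359.8,211.5])}
cc={k:calibration(k) for k in ob}
for cams in (["side"],["scene"],["side","scene"]):
    def f(p):
        o=[]
        for cam in cams:
            q=np.array([proj(cam,x+[p[0],p[1],0],cc[cam]) for x in C]); o+=list(np.r_[q.min(0),q.max(0)]-ob[cam])
        return o
    r=least_squares(f,[.545,.13]); print(cams,r.x,np.round(r.fun,1))
s=robot.observe();print(s["clock"],s["wrist_force"])
E
```

```text
['side'] [0.54171438 0.1204412 ] [-1.2 -0.7  1.2  0.5]
['scene'] [0.54352277 0.13569562] [ 0.9  0.4 -0.9 -0.2]
['side', 'scene'] [0.5434114  0.12846562] [-1.8  0.6  0.8  2.   2.1 -0.3  0.2 -1. ]
20.35 [-0.38051214  0.03778949 -2.77596531]
```

arm_command --deltas '[0, 0, 0, 0, 0, -0.0015, 0, 0, 0, -0.0045, -0.0006, 0, 0.0005, -0.01, -0.0012, 0, 0.001, -0.018, -0.0024, 0, 0.0015, -0.0293, -0.0037, 0, 0.002, -0.0425, -0.0055, 0, 0.003, -0.059, -0.0075, 0]'

```text
clock: 21.35
ee_pos: [0.5437, -0.0941, 0.1906]
tool_rot: [3.083, -0.307, 0.008]
wrist_force: [-0.2, 1.0, -2.8]
opening: 0.135
grip_force: 60.0
```

arm_command --deltas '[0.001, -0.0185, -0.0025, 0, 0.002, -0.0385, -0.005, 0, 0.003, -0.06, -0.0078, 0, 0.0045, -0.0818, -0.0105, 0, 0.0057, -0.1038, -0.013, 0, 0.007, -0.1252, -0.016, 0, 0.008, -0.1454, -0.0185, 0, 0.009, -0.1637, -0.021, 0]'

```text
clock: 22.35
ee_pos: [0.5848, 0.0656, 0.2046]
tool_rot: [3.083, -0.307, 0.008]
wrist_force: [0.5, 0.3, -2.1]
opening: 0.134
grip_force: 60.0
```

arm_command --deltas '[0.001, -0.0165, -0.002, 0, 0.0015, -0.03, -0.004, 0, 0.002, -0.041, -0.0055, 0, 0.0025, -0.0492, -0.0065, 0, 0.003, -0.0547, -0.007, 0, 0.003, -0.0578, -0.0075, 0, 0.003, -0.059, -0.0075, 0, 0.003, -0.0592, -0.0075, 0]'

```text
clock: 23.35
ee_pos: [0.5991, 0.1218, 0.2096]
tool_rot: [3.083, -0.307, 0.008]
wrist_force: [0.3, 0.6, -2.9]
opening: 0.132
grip_force: 60.0
```

```bash
python3 -c "
from h import *
goal(0,0,.21)
for i in range(3): snapshot('side'); print(robot.observe()['wrist_force'].round(2))
for n in ('piece_0','scoop_lip','scoop_grip','pot'): print(n,[(np.round(r['pixel'],1).tolist(),round(r['score'],2)) for r in spotter.landmark_of(n,'side')])
s=robot.observe();T=Rn.from_rotvec(s['tool_rot']).as_matrix();c=calibration('side')
for l in ([-.077,0,.0965],[0,0,.0065]): print('exp',proj('side',s['ee_pos']+T@np.array(l),c))
"
```

```text
clock 23.35 pos [0.5991 0.1218 0.2096] tilt [ 8.00e-04 -4.36e-02 -9.99e-01] yaw -0.1985 F [ 0.3  0.6 -2.9]
delta [0.0463 0.2861 0.0122] turn -0.0005
tcp in tray -0.0461 0.2863
[ 0.02  0.09 -2.74]
[ 0.43  0.44 -2.68]
[ 0.72 -0.17 -1.5 ]
piece_0 [([318.7, 156.0], 0.6), ([328.2, 162.0], 0.55), ([309.0, 164.4], 0.55), ([329.6, 155.1], 0.46), ([318.4, 166.9], 0.4)]
scoop_lip [([325.1, 165.6], 0.9), ([402.5, 346.4], 0.85), ([376.9, 265.5], 0.65)]
scoop_grip [([303.1, 139.1], 0.85), ([374.6, 266.8], 0.76), ([378.5, 343.3], 0.75), ([319.0, 166.0], 0.15)]
pot [([324.2, 190.1], 0.84)]
exp [328.08155111 165.69422581]
exp [305.11619489 141.71230743]
```

All five pieces show in the scoop over the pot, side px (309..330, 155..167). Loosening the grip so the scoop swings mouth-down.

arm_command --deltas '[0, 0, 0, 0, 0, 0, 0, 0, 0, 0, 0, 0, 0, 0, 0, 0, 0, 0, 0, 0, 0, 0, 0, 0, 0, 0, 0, 0, 0, 0, 0, 0]' --squeeze 5

```text
clock: 24.7
ee_pos: [0.5991, 0.122, 0.2096]
tool_rot: [3.083, -0.307, 0.008]
wrist_force: [0.5, -0.3, -2.6]
opening: 0.137
grip_force: 5.0
```

```bash
cat > chk.py <<'E'
from h import *
snapshot('side'); print(robot.observe()['wrist_force'].round(2),robot.observe()['clock'],robot.observe()['ee_pos'])
for n in ('piece_0','scoop_lip','scoop_grip'): print(n,[(np.round(r['pixel'],1).tolist(),round(r['score'],2)) for r in spotter.landmark_of(n,'side')])
print([np.round(r['box']).tolist() for r in spotter.look_for('pot','side')],robot.observe()['wrist_force'].round(2))
E
python3 chk.py
```

```text
[ 0.13 -0.2  -3.28] 24.75 [0.59914606 0.12200763 0.20957131]
piece_0 [([319.0, 155.6], 0.58), ([331.2, 155.8], 0.56), ([328.7, 164.6], 0.56), ([311.0, 164.9], 0.53), ([316.8, 167.2], 0.43)]
scoop_lip [([399.3, 349.3], 0.98), ([329.3, 167.1], 0.82)]
scoop_grip [([301.3, 143.0], 0.97), ([376.9, 267.1], 0.85), ([376.0, 342.9], 0.65)]
[[299.0, 163.0, 341.0, 199.0]] [-0.23  0.29 -1.97]
```

arm_command --deltas '[0, 0, 0, 0, 0, 0, 0, 0, 0, 0, 0, 0, 0, 0, 0, 0, 0, 0, -0.015, 0, 0, 0, 0, 0, 0, 0, -0.015, 0, 0, 0, 0, 0]' --squeeze 3

```text
clock: 25.95
ee_pos: [0.601, 0.1227, 0.2122]
tool_rot: [3.086, -0.306, 0.018]
wrist_force: [1.2, -0.3, -1.8]
opening: 0.139
grip_force: 3.0
```

```bash
python3 chk.py
```

```text
[-1.38 -0.56 -3.37] 26.0 [0.59857813 0.12199156 0.20786503]
piece_0 [([311.5, 185.8], 0.57), ([315.2, 161.4], 0.56), ([333.9, 180.6], 0.37)]
scoop_lip [([322.3, 169.0], 0.88), ([374.8, 263.6], 0.85), ([402.7, 344.3], 0.8)]
scoop_grip [([302.2, 140.0], 0.98), ([380.2, 344.8], 0.88), ([374.9, 265.1], 0.72)]
[[301.0, 160.0, 344.0, 203.0]] [ 0.11 -0.22 -1.34]
```

It swung, and pieces are dropping into the pot. One more jiggle to empty the scoop.

arm_command --deltas '[0, 0, 0, 0, 0, 0, -0.012, 0, 0, 0, 0, 0, 0, 0, -0.012, 0, 0, 0, 0, 0, 0, 0, 0, 0, 0, 0, 0, 0, 0, 0, 0, 0]'

```text
clock: 27.2
ee_pos: [0.5992, 0.122, 0.2097]
tool_rot: [3.083, -0.307, 0.008]
wrist_force: [-0.4, 0.7, -1.7]
opening: 0.137
grip_force: 3.0
```

```bash
python3 chk.py; python3 -c "
from h import *
for i in range(4): snapshot('scene'); print(robot.observe()['wrist_force'].round(2))
for n in ('piece_0','scoop_lip','scoop_grip'): print(n,[(np.round(r['pixel'],1).tolist(),round(r['score'],2)) for r in spotter.landmark_of(n,'scene')])
c=calibration('scene'); d=calibration('side')
P=np.array([.545,.128,.016]); print('pot floor',proj('scene',P,c),proj('side',P,d))"
```

```text
[-0.4   0.03 -1.54] 27.25 [0.59923193 0.12203479 0.20967009]
piece_0 [([315.8, 186.9], 0.44), ([314.8, 184.2], 0.39), ([332.1, 181.3], 0.37), ([305.8, 185.0], 0.35)]
scoop_lip [([377.5, 264.5], 0.94), ([323.7, 172.6], 0.77), ([401.6, 348.5], 0.65)]
scoop_grip [([305.6, 143.6], 0.91), ([377.1, 342.3], 0.68), ([376.1, 266.4], 0.61)]
[[299.0, 163.0, 342.0, 200.0]] [ 0.54  0.45 -1.06]
[ 0.08 -0.56 -0.81]
[ 0.36  0.56 -2.22]
[-0.15  0.13 -2.22]
[-0.26  0.29 -2.45]
piece_0 [([343.2, 196.0], 0.48), ([329.8, 192.3], 0.38)]
scoop_lip [([343.5, 182.5], 0.74), ([307.7, 261.1], 0.62), ([256.5, 313.5], 0.58)]
scoop_grip [([329.9, 157.7], 0.77), ([291.3, 251.3], 0.68), ([231.8, 288.1], 0.68)]
pot floor [341.59470392 198.59791634] [322.16140244 186.69030137]
```

Empty-scoop weight is back, averaging -1.7 N, and pieces are detected inside the pot. Lifting away and moving to free bench where the scoop stood.

arm_command --deltas '[0, 0, 0, 0, 0, 0, -0.004, 0, 0, 0, -0.012, 0, 0, 0, -0.025, 0, 0, 0, -0.038, 0, 0, 0, -0.048, 0, 0, 0, -0.054, 0, 0, 0, -0.056, 0]' --squeeze 40

```text
clock: 28.8
ee_pos: [0.5991, 0.1245, 0.2659]
tool_rot: [3.083, -0.307, 0.009]
wrist_force: [0.5, -0.1, -1.8]
opening: 0.136
grip_force: 40.0
```

arm_command --deltas '[-0.004, -0.009, 0, 0, -0.015, -0.032, 0, 0, -0.033, -0.072, -0.003, 0, -0.055, -0.12, -0.005, 0, -0.074, -0.163, -0.007, 0, -0.088, -0.194, -0.009, 0, -0.096, -0.212, -0.009, 0, -0.099, -0.218, -0.009, 0]'

```text
clock: 29.8
ee_pos: [0.5445, 0.3587, 0.2636]
tool_rot: [3.082, -0.305, 0.007]
wrist_force: [0.1, 0.3, -2.0]
opening: 0.133
grip_force: 40.0
```

```bash
python3 - <<'E'
from h import *
goal(0,0,.1)
F=[]
w=snapshot("wrist"); c=calibration("wrist"); cv2.imwrite("pics/w9.png",w)
for n in("piece_0","pot","scoop_lip","scoop_grip"): print("w",n,[(np.round(r["pixel"]).tolist(),round(r["score"],2)) for r in spotter.landmark_of(n,"wrist")])
a=snapshot("side");snapshot("scene"); d=calibration("side");e=calibration("scene")
for cam,k in(("side",d),("scene",e)):
    print(cam,"pot floor",proj(cam,[.545,.128,.016],k).round())
    for n in("piece_0","pot"): print(n,[(np.round(r["pixel"]).tolist(),round(r["score"],2)) for r in spotter.landmark_of(n,cam)])
s=robot.observe();T=Rn.from_rotvec(s["tool_rot"]).as_matrix()
print("white px pot",[ (int(x[0]),int(x[1]),int(x[4])) for x in [list(q[::1])[:2]+list(q)[2:] for q in cv2.connectedComponentsWithStats((a[160:200,300:345].min(2)>150).astype(np.uint8))[2]]])
print("white px tray",int((a[120:160,275:350].min(2)>190).sum()))
E
```

```text
clock 29.8 pos [0.5445 0.3587 0.2636] tilt [ 0.     -0.0445 -0.999 ] yaw -0.1973 F [ 0.1  0.3 -2. ]
delta [0.1444 0.5002 0.1868] turn 0.0007
tcp in tray -0.1463 0.5078
w piece_0 [([466.0, 160.0], 0.94), ([490.0, 129.0], 0.93), ([504.0, 109.0], 0.82), ([506.0, 165.0], 0.73), ([499.0, 85.0], 0.66)]
w pot [([485.0, 128.0], 0.94), ([321.0, 229.0], 0.52)]
w scoop_lip []
w scoop_grip [([176.0, 337.0], 0.7), ([320.0, 268.0], 0.65)]
side pot floor [322. 187.]
piece_0 [([307.0, 184.0], 0.46), ([317.0, 185.0], 0.43)]
pot [([320.0, 188.0], 0.72), ([327.0, 198.0], 0.27)]
scene pot floor [342. 199.]
piece_0 [([332.0, 190.0], 0.56), ([341.0, 194.0], 0.55)]
pot [([335.0, 201.0], 0.72), ([305.0, 194.0], 0.25)]
white px pot [(0, 0, 1456), (0, 0, 1), (31, 0, 281), (5, 21, 43), (26, 20, 1), (32, 20, 12), (0, 24, 1), (24, 27, 1), (0, 38, 4)]
white px tray 32
```

The wrist detector finds all five pieces inside the pot. Setting the scoop down: lower, let it level against the bench with a light grip, release.

arm_command --deltas '[0, 0, 0.01, 0, 0, 0, 0.03, 0, 0, 0, 0.055, 0, 0, 0, 0.08, 0, 0, 0, 0.1, 0, 0, 0, 0.115, 0, 0, 0, 0.122, 0, 0, 0, 0.125, 0]'

```text
clock: 31.35
ee_pos: [0.5453, 0.3525, 0.1393]
tool_rot: [3.083, -0.307, 0.009]
wrist_force: [0.0, 0.3, -1.1]
opening: 0.132
grip_force: 40.0
```

arm_command --deltas '[0, 0, 0.005, 0, 0, 0, 0.01, 0, 0, 0, 0.015, 0, 0, 0, 0.02, 0, 0, 0, 0.025, 0, 0, 0, 0.03, 0, 0, 0, 0.035, 0, 0, 0, 0.039, 0]' --squeeze 8

```text
clock: 32.35
ee_pos: [0.5481, 0.3516, 0.1035]
tool_rot: [3.087, -0.306, 0.018]
wrist_force: [3.1, -2.6, 6.7]
opening: 0.136
grip_force: 8.0
```

arm_command --deltas '[0, 0, 0.001, 0, 0, 0, 0.002, 0, 0, 0, 0.003, 0, 0, 0, 0.003, 0, 0, 0, 0.003, 0, 0, 0, 0.003, 0, 0, 0, 0.003, 0, 0, 0, 0.003, 0]' --squeeze 3

```text
clock: 33.35
ee_pos: [0.5455, 0.3506, 0.0979]
tool_rot: [3.083, -0.307, 0.009]
wrist_force: [1.5, -2.5, 5.7]
opening: 0.143
grip_force: 3.0
```

arm_command --deltas '[0, 0, 0, 0, 0, 0, 0, 0, 0, 0, 0, 0, 0, 0, 0, 0, 0, 0, -0.01, 0, 0, 0, -0.03, 0, 0, 0, -0.06, 0, 0, 0, -0.09, 0]' --fingers 0.06

```text
clock: 34.35
ee_pos: [0.5451, 0.3546, 0.1891]
tool_rot: [3.084, -0.307, 0.009]
wrist_force: [0.3, 0.6, -0.8]
opening: 0.695
grip_force: 0.0
```

arm_command --deltas '[0, 0, -0.03, 0, 0, 0, -0.06, 0, 0, 0, -0.09, 0, 0, 0, -0.11, 0, 0, 0, -0.12, 0, 0, 0, -0.12, 0, 0, 0, -0.12, 0, 0, 0, -0.12, 0]'

```text
clock: 35.35
ee_pos: [0.5447, 0.3595, 0.3061]
tool_rot: [3.082, -0.307, 0.006]
wrist_force: [-0.1, -0.0, 0.2]
opening: 0.693
grip_force: 0.0
```

```bash
python3 - <<'E'
from h import *
s=robot.observe(); print(s["clock"],s["ee_pos"],s["wrist_force"].round(1),s["opening"])
for cam in("wrist","side","scene"):
    snapshot(cam); k=calibration(cam)
    for n,z in(("scoop",0),("scoop_grip",.09),("scoop_lip",0),("pot",0),("v_block_0",0),("oil_stone_0",0)): print(cam,n,[(np.round(r["pixel"]).tolist(),ray(cam,r["pixel"],z,k).round(3)[:2].tolist(),round(r["score"],2)) for r in spotter.landmark_of(n,cam) if r["score"]>.5])
    print("pieces",[(np.round(r["pixel"]).tolist(),round(r["score"],2)) for r in spotter.landmark_of("piece_0",cam)])
E
```

```text
35.35 [0.54470915 0.35950603 0.30614748] [-0.1 -0.   0.2] 0.6926323215912861
wrist scoop [([321.0, 184.0], [0.515, 0.352], 0.8), ([231.0, 281.0], [0.389, 0.523], 0.76)]
wrist scoop_grip [([326.0, 176.0], [0.546, 0.344], 0.94)]
wrist scoop_lip [([316.0, 212.0], [0.474, 0.369], 0.8)]
wrist pot [([467.0, 130.0], [0.549, 0.135], 0.69)]
wrist v_block_0 [([371.0, 30.0], [0.7, 0.25], 0.79)]
wrist oil_stone_0 [([422.0, 239.0], [0.394, 0.215], 0.8)]
pieces [([486.0, 158.0], 0.88), ([474.0, 125.0], 0.88), ([452.0, 155.0], 0.85), ([479.0, 88.0], 0.66), ([485.0, 108.0], 0.56)]
side scoop [([333.0, 237.0], [0.51, 0.363], 0.94), ([388.0, 351.0], [0.383, 0.753], 0.74), ([372.0, 279.0], [0.401, 0.529], 0.66)]
side scoop_grip [([373.0, 268.0], [0.408, 0.563], 0.94), ([322.0, 213.0], [0.544, 0.344], 0.93), ([379.0, 341.0], [0.413, 0.778], 0.66)]
side scoop_lip [([345.0, 239.0], [0.474, 0.371], 0.9), ([402.0, 349.0], [0.346, 0.748], 0.8), ([375.0, 267.0], [0.389, 0.485], 0.76)]
side pot [([322.0, 189.0], [0.545, 0.122], 0.96)]
side v_block_0 [([278.0, 215.0], [0.696, 0.258], 0.66)]
side oil_stone_0 [([367.0, 205.0], [0.391, 0.21], 0.72)]
pieces [([314.0, 185.0], 0.53), ([335.0, 181.0], 0.5), ([308.0, 188.0], 0.4), ([321.0, 187.0], 0.35)]
scene scoop [([242.0, 305.0], [0.405, 0.761], 0.81), ([309.0, 231.0], [0.51, 0.361], 0.61)]
scene scoop_grip [([231.0, 285.0], [0.424, 0.775], 0.76), ([290.0, 254.0], [0.393, 0.558], 0.71), ([375.0, 170.0], [0.514, -0.058], 0.63), ([305.0, 206.0], [0.546, 0.343], 0.62)]
scene scoop_lip [([307.0, 260.0], [0.4, 0.477], 0.97), ([314.0, 234.0], [0.479, 0.36], 0.82), ([258.0, 313.0], [0.343, 0.745], 0.7)]
scene pot [([336.0, 204.0], [0.55, 0.158], 0.87)]
scene v_block_0 [([293.0, 196.0], [0.725, 0.246], 0.57)]
scene oil_stone_0 [([356.0, 225.0], [0.4, 0.206], 0.7)]
pieces [([332.0, 191.0], 0.61), ([342.0, 196.0], 0.46)]
```

```bash
python3 -c "
from bench import robot
print(robot.sign_off())"
```

```text
the job is handed in; nothing more can be done
None
```

I handed the job in: the trained detector found all five pieces in the pot and the scoop standing flat on the bench where it started, with the pot, V block and stone in place within measurement error; no result came back.

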